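# Hold the vial incubator's cover just under balance

## Task

A rack full of vials waits beside one bay of the twin incubator and an empty rack beside the other; the bay next to the full rack is to be loaded. Take that bay's sprung cover and raise it about ten degrees past its balance point (60 degrees open), keeping hold so that it never springs on to its stop, then bring it back and hold it still just below balance, about 55 degrees open (50 to 59), where it would fall shut if let go: the program finishes while still holding it there. Leave the other cover shut and everything else standing where it is.

Things in the scene. Friction and masses are not known exactly. Their poses are not given: they have to be found in the camera images.
- incubator: Fixed white bench unit, 250 (x) x 400 (y) x 125 mm high, with two heated bays side by side under flat grey covers. Origin: centre of its underside on the bench; x points away from the robot (front face at x = -125 mm), y to the left bay, z up. It is set down anywhere and turned by up to 0.25 rad. The bay centres lie at y = +100 mm (left) and -100 mm (right).
- cover_left (a joint): Angle of the left (robot's left, unit's +y) cover, rad: 0 shut (flat), 1.5 open at its stop. Grey plate 165 mm long, 180 wide, 12 thick, 0.95 kg, hinged at its far edge. A near-constant hinge spring carries half its weight: balance at 1.047 rad (60 deg); below it falls shut, above it springs open. Negligible friction. 2 N at the bar lifts it from shut, under 1 N near balance.
- cover_right (a joint): Opening angle of the right cover (the unit's -y), a twin of the left one.
- left_bar (a point): Middle of the left cover's round steel grip bar: 14 mm thick, 85 mm long, parallel to the hinge, in the plate's mid-plane, 117 mm above the bench when shut. A 10 mm arm joins it to the plate 37 mm either side of this point; between bar axis and cover edge is an open gap of 50 mm. Pinched from above, a finger either side, it turns between the pads as it swings.
- right_bar (a point): The same point on the right cover's bar. Both bar points move and turn with their covers.
- left_hinge (a point): Point on the left cover's hinge axis at the bay's centre, 117 mm above the bench; fixed to the incubator, axes as the incubator's. At angle a the bar's middle lies 215 mm x cos(a) towards the robot (unit's -x) and 215 mm x sin(a) above this point.
- right_hinge (a point): The same point of the right cover's hinge.
- vial_rack: Loose grey rack 120 x 62 mm, 35 mm high, with eight capped glass vials standing in it (61 mm high over the caps). Origin: centre of its underside. It stands on the bench beside the incubator, left or right.
- empty_rack: The same rack without vials, eight empty holes; it stands on the other side of the incubator. Origin: centre of its underside.
- cap_jar: Small closed jar, 40 mm across, 45 mm high, on the bench close before the incubator's middle. Origin: centre of its underside. Bystander.
- septa_box: Small carton 55 x 80 x 30 mm lying on the incubator's rear deck, behind the hinges. Origin: centre of its underside. Bystander.
- solvent: Closed amber bottle, 64 mm across, 130 mm high, at the right. Origin: centre of its underside. Bystander.
- beaker: Glass beaker, 66 mm across, 75 mm high, at the left. Origin: centre of its underside. Bystander.
- spanner: Steel spanner lying on the bench at the front right. Bystander.
- glove_box: Carton 120 x 230 x 70 mm on the bench at the front left. Origin: centre of its underside. Bystander.
Not all that is in view belongs to the job. Leave any orange or red look-alike of the empty_rack alone.

How it is judged:
By the outcome, as a careful person would: the job done as asked, in the order asked, and still so for the second after the job is handed in, while the arm keeps its last pose, push and grip.
It also fails if it takes over 45 s, if anything falls off the work surface, if the arm or the gripper's body presses on something with over 40 N, if the wrist force passes 120 N, or if a joint passes its speed limit or range.

## Robot

A 6-joint arm with a two-finger parallel gripper is mounted at the origin on the work surface. World frame = base frame: x ahead of the robot, y to its left, z up, the work surface at z = 0. Lengths are in m, angles in rad, forces in N, time in s.
With the tool pointing down it reaches from about 0.225 to 0.875 m from the base axis. Payload 3.4 kg.
Tool frame: the origin (TCP) lies between the finger pads; the fingertips stand 25 mm ahead of it and the grasp point (between the pads) lies 6 mm ahead of it (manip.tips_ahead is the distance from the TCP to the fingertips, in m); z points along the fingers, x is the direction in which the jaws open and shut, and the axes are right-handed (so a half turn about z gives the same grasp; the last joint's range is limited). The gripper opens to 85 mm and grips with 20 to 120 N. Pads are 22 mm wide; open, the fingers measure 114 mm over their backs; the gripper's body (76 mm by 85 mm) begins 54 mm behind the grasp point. The pads swing forward as they close: fully open they stand 13 mm farther back than shut.
Start: joints at [-1.31, 0.276, 1.505, -0, 1.361, -0.121], TCP at [0.214, -0.534, 0.256] pointing down, gripper open.
Joint ranges: [-2.89, 2.89], [-0.75, 2.08], [0.22, 2.7], [-1.18, 4.32], [0.11, 2.71], [-2.7, 2.7]. Speed limits (rad/s): [2.57, 2.57, 3.14, 3.14, 3.14, 3.14].

## Interface

Orientations are given as a unit quaternion [w, x, y, z].
In Python, from rig import manip gives the robot as it stands. The module is installed in compiled form; this text tells all that it offers.
- The arm moves only by the tool send_rows, never from a script. Its argument "plan" is a list of rows, each an object with "linear": the shift along the tool's x, y, z in m, a list of three; "delta_rot": the turn, a rotation vector about the tool's x, y, z in degrees, a list of three; "fingers": the finger opening in m, from 0 to 0.0854. A call has 1 to 12 rows; each row shifts and turns the pose as measured when the row begins, along the tool's axes as they then stand; what a row does not reach is not made up. A row lasts 1/12 s, in which the tool goes at most 41.7 mm and 7.16 degrees, less where a joint would pass 70% of its speed; a pose out of reach is approached as far as the arm can. A call with a gripper value outside its range is refused whole. The fingers move at their own pace and stop on an object; "force" is the grip in N (left out, the last holds). Time passes only in rows, so rows that do not move let the fingers close. It gives the time, the measured TCP pose, the force and the opening at its end, in the units of the state.
- manip.get_state(): the state, without advancing time (a new reading comes with each control period).
- manip.get_image(name): name is "scene" or "top" or "wrist"; returns the picture (400x640x3 uint8, red, green, blue); there is no depth.
- manip.camera_info(name): a dict with "K" (3x3 intrinsics, pixels), "rvec" (rotation vector, rad) and "tvec" (3), from world to camera coordinates, as OpenCV has them. Camera axes: x right, y down, z forward; pixel columns grow to the right and rows downward; lengths in m; the calibration is good to about 2 mm. The wrist camera is an equidistant fisheye: a pixel r from the principal point sees the ray r / f radians off the axis. A picture is of the moment at which its call begins: read the wrist's pose just before it. camera_info takes no time and is no camera call; for the wrist camera it gives the pose at the moment of the call.
- manip.sign_off(): hands the job in, once; it reports no verdict.
Trained networks look in the newest picture that a camera, given by its name, has taken for a name from the list of things; names that differ only in an ending like _2 or _b are one class to them, and where a whole thing is asked for, a point or a joint stands for the part that bears it (a point fixed in the world has none). Each returns a list of dicts, best first, with "p" (0 to 1); they miss things now and then, are a little off and sometimes report something else, mostly with a low value. They report only what shows in the picture. A call takes as long as a camera call. They do not tell look-alikes from the thing itself.
- manip.find_in(thing, camera): "extent" ([left, top, right, bottom] in pixels, round what is visible of it).
- manip.masks_of(thing, camera): "pixels" (400x640 bool, what is visible of it) and "extent" ([left, top, right, bottom] in pixels, round what is visible of it).
The state is a dict: "clock": time; "qpos": joint angles; "qd": joint speeds; "effort": joint torques, N m; "position": TCP position; "ee_rot": TCP orientation; "contact_force": force on the tool from outside, world axes, zero at the start; "moment": the same for the moment, N m; "width": finger opening in m.
Only numpy, scipy, OpenCV 4.12 (cv2) and the standard library are available. Lean on these libraries where they do the work, as an engineer would, in place of code of your own. Each camera call takes 0.05 s, during which the arm holds its last target. There are 200 camera calls.

## Working session

There is one attempt and no reset: what is moved stays moved. The work goes in short steps, Python scripts to look and compute and a tool call to move; the robot and the scene stay as the last step left them, time stands still between calls to the robot, and variables do not carry over. Pictures are saved under pics/ and viewed, about 8 in all and at most 12, crops included, and the job is handed in when it is done.

Besides the shell and the picture viewer there is one more tool, called after "Emit:" as name(argument=value, ...) on one line, values as JSON. send_rows: Moves the arm, as the interface text tells. Its arguments: {"type":"object","properties":{"plan":{"type":"array","items":{"type":"object","properties":{"linear":{"type":"array","items":{"type":"number"}},"delta_rot":{"type":"array","items":{"type":"number"}},"fingers":{"type":"number"}}}},"force":{"type":"number"}},"required":["plan"]}

```bash
mkdir -p pics
python3 - <<'E'
from rig import manip
import cv2,numpy as np
for c in("scene","top"):
    im=manip.get_image(c); cv2.imwrite(f"pics/{c}0.png",im[:,:,::-1])
    i=manip.camera_info(c); R=cv2.Rodrigues(np.array(i["rvec"]))[0]; print(c,(-R.T@np.array(i["tvec"]).ravel()).round(3),np.array(i["K"]).round(1).tolist())
    for t in["incubator","vial_rack","empty_rack","left_bar","cap_jar"]:
        print(t,[(round(d["p"],2),np.round(d["extent"]).tolist()) for d in manip.find_in(t,c)][:4])
s=manip.get_state();print({k:np.round(v,3).tolist() for k,v in s.items()})
E
```

```text
scene [ 1.101 -1.084  1.238] [[426.9, 0.0, 316.7], [0.0, 426.9, 200.2], [0.0, 0.0, 1.0]]
incubator [(0.63, [282.0, 180.0, 392.0, 295.0])]
vial_rack []
empty_rack [(0.6, [305.0, 178.0, 335.0, 195.0])]
left_bar [(0.76, [305.0, 181.0, 372.0, 222.0]), (0.67, [322.0, 116.0, 354.0, 153.0])]
cap_jar []
top [ 0.327 -0.003  1.261] [[363.4, 0.0, 324.5], [0.0, 363.4, 197.2], [0.0, 0.0, 1.0]]
incubator [(0.69, [288.0, 117.0, 413.0, 206.0]), (0.29, [412.0, 146.0, 434.0, 186.0]), (0.21, [155.0, 188.0, 179.0, 207.0])]
vial_rack [(0.56, [411.0, 146.0, 435.0, 186.0])]
empty_rack [(0.96, [260.0, 202.0, 295.0, 242.0]), (0.95, [267.0, 150.0, 287.0, 186.0]), (0.76, [219.0, 157.0, 257.0, 182.0])]
left_bar [(0.94, [296.0, 141.0, 349.0, 211.0])]
cap_jar [(0.7, [291.0, 119.0, 417.0, 210.0]), (0.41, [340.0, 204.0, 352.0, 217.0])]
{'clock': 0.6, 'qpos': [-1.31, 0.276, 1.505, -0.0, 1.361, -0.121], 'qd': [-0.002, -0.001, -0.0, 0.0, 0.0, -0.001], 'effort': [-0.002, -41.639, -24.599, -0.0, 0.001, 0.0], 'position': [0.214, -0.534, 0.256], 'ee_rot': [0.0, 0.828, -0.56, 0.0], 'contact_force': [-0.252, 0.364, -0.196], 'moment': [-0.029, 0.025, 0.023], 'width': 0.085}
```

```bash
python3 -c "
import cv2
a=cv2.imread('pics/top0.png')[90:270,200:460];cv2.imwrite('pics/t1.png',cv2.resize(a,None,fx=3,fy=3,interpolation=2))"
```

```text
(no output)
```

View pics/t1.png

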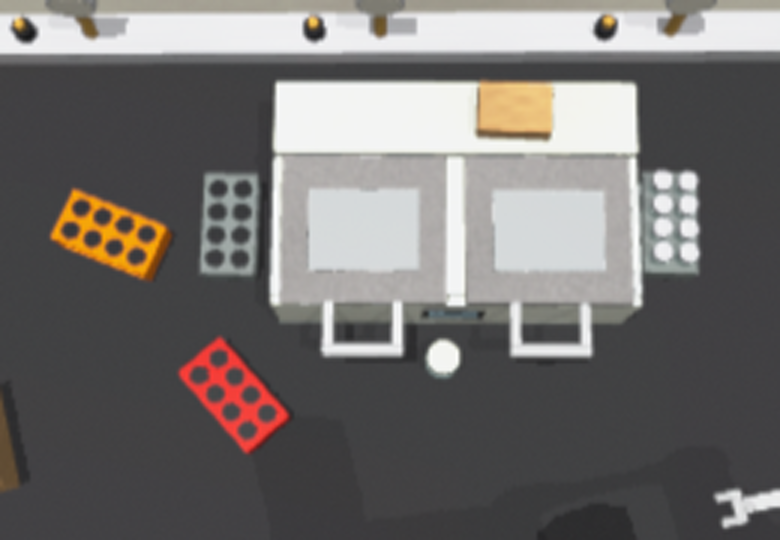

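View pics/scene0.png

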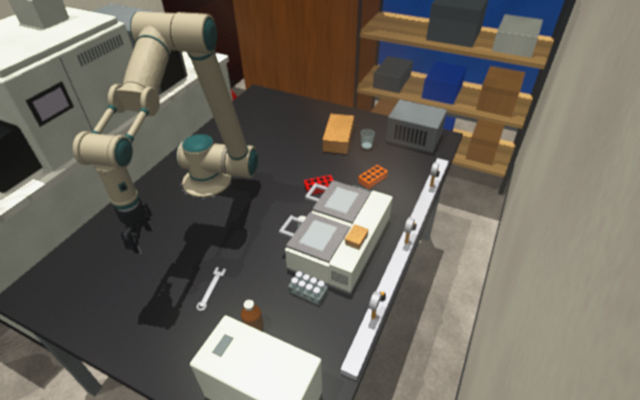

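Top view: full rack (white caps) is on the image's right = robot's right (−y), so the right cover is the one. Its bar runs from crop (512,351) to (592,351), i.e. full-picture about (371,207)–(397,207). The jar is at crop (443,357), well left of it.

```bash
cat > h.py <<'E'
from rig import manip
import cv2,numpy as np
def ray(c,u,v,z):
    i=manip.camera_info(c);R=cv2.Rodrigues(np.array(i["rvec"]))[0];o=-R.T@np.array(i["tvec"]).ravel()
    d=R.T@np.linalg.inv(np.array(i["K"]))@[u,v,1];return o+d*(z-o[2])/d[2]
E
python3 - <<'E'
from h import *
im=cv2.imread('pics/top0.png')
P=lambda x,y,z:ray("top",200+(x+.5)/3-.5,90+(y+.5)/3-.5,z)
for n,x,y,z in[("barL",512,350,.117),("barR",592,350,.117),("lbarL",322,350,.117),("lbarR",403,350,.117),("coverRL",466,303,.123),("coverRR",637,303,.123),("unit back L",275,82,.125),("back R",637,82,.125),("deckL",275,153,.125),("deckR",638,153,.125)]: print(n,P(x,y,z).round(4))
E
```

```text
barL [ 0.5152 -0.1397  0.117 ]
barR [ 0.5151 -0.2245  0.117 ]
lbarL [0.5154 0.0621 0.117 ]
lbarR [ 0.5153 -0.024   0.117 ]
coverRL [ 0.565  -0.0912  0.123 ]
coverRR [ 0.5647 -0.273   0.123 ]
unit back L [0.8149 0.1165 0.125 ]
back R [ 0.8136 -0.2837  0.125 ]
deckL [0.7324 0.1151 0.125 ]
deckR [ 0.7314 -0.2811  0.125 ]
```

Emit:
send_rows(plan=[{"linear":[-0.018,-0.034,0],"delta_rot":[0,0,-5.7],"fingers":0.045},{"linear":[-0.014,-0.036,0],"delta_rot":[0,0,-5.7],"fingers":0.045},{"linear":[-0.011,-0.037,0],"delta_rot":[0,0,-5.7],"fingers":0.045},{"linear":[-0.007,-0.038,0],"delta_rot":[0,0,-5.7],"fingers":0.045},{"linear":[-0.003,-0.0385,0],"delta_rot":[0,0,-5.7],"fingers":0.045},{"linear":[0.001,-0.0385,0],"delta_rot":[0,0,-5.7],"fingers":0.045},{"linear":[0.0045,-0.0385,0],"delta_rot":[0,0,-5.7],"fingers":0.045},{"linear":[0.008,-0.038,0],"delta_rot":[0,0,-5.7],"fingers":0.045},{"linear":[0.012,-0.037,0],"delta_rot":[0,0,-5.7],"fingers":0.045},{"linear":[0.0155,-0.0355,0],"delta_rot":[0,0,-5.7],"fingers":0.045},{"linear":[0.019,-0.034,0],"delta_rot":[0,0,-5.7],"fingers":0.045},{"linear":[0.022,-0.0315,0],"delta_rot":[0,0,-5.7],"fingers":0.045}], force=40)

```text
clock: 1.6
position: [0.5165, -0.1686, 0.255]
ee_rot: [0.005, 1.0, 0.023, 0.001]
contact_force: [1.1, -1.1, -0.0]
width: 0.0451
```

Emit:
send_rows(plan=[{"linear":[0,0.0135,0],"delta_rot":[0,0,2.6],"fingers":0.045},{"linear":[0,0,0],"delta_rot":[0,0,0],"fingers":0.045}])

```text
clock: 1.77
position: [0.5225, -0.1734, 0.2551]
ee_rot: [0.003, 1.0, 0.008, 0.003]
contact_force: [-0.1, -0.3, -0.8]
width: 0.045
```

Run:
```python
from h import *
s=manip.get_state();print(np.round(s["position"],4),np.round(s["ee_rot"],4),s["width"])
i=manip.camera_info("wrist");im=manip.get_image("wrist");cv2.imwrite("pics/w1.png",im[:,:,::-1])
K=np.array(i["K"]);R=cv2.Rodrigues(np.array(i["rvec"]))[0];t=np.array(i["tvec"]).ravel()
print("cam",-R.T@t)
def pr(p):
    q=(R@np.array(p)+t);return (cv2.fisheye.projectPoints(q.reshape(1,1,3),np.zeros(3),np.zeros(3),K,np.zeros(4))[0].ravel()).round(1)
for n,p in dict(bar=(.5155,-.182,.117),bL=(.5155,-.1395,.117),bR=(.5155,-.2245,.117),covL=(.565,-.092,.123),covR=(.565,-.272,.123)).items():print(n,pr(p))
```

```text
[ 0.5225 -0.1734  0.2551] [0.0029 1.     0.0077 0.003 ] 0.04495068086392712
cam [ 0.52076958 -0.10403959  0.3732018 ]
bar [311.3 200. ]
bL [311.7 151.1]
bR [311.1 244.6]
covL [374.   95.5]
covR [362.2 291.5]
```

View pics/w1.png

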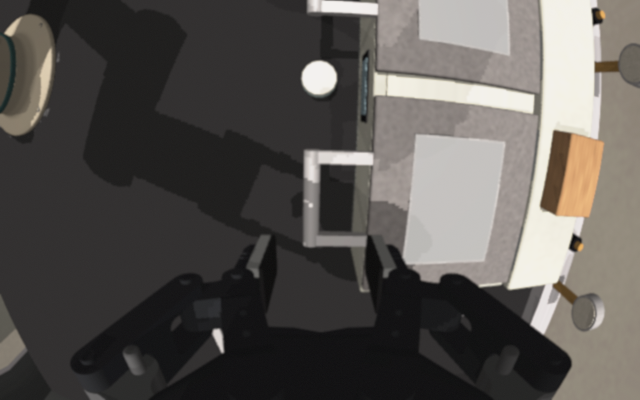

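The bar shows at column 311, rows 151–245, just where predicted (311, 151–245). Descending onto it.

Emit:
send_rows(plan=[{"linear":[-0.007,0.009,0.01],"delta_rot":[0,0,0.9],"fingers":0.045},{"linear":[0,0,0.01],"delta_rot":[0,0,0],"fingers":0.045},{"linear":[0,0,0.03],"delta_rot":[0,0,0],"fingers":0.045},{"linear":[0,0,0.03],"delta_rot":[0,0,0],"fingers":0.045}])

```text
clock: 2.15
position: [0.5182, -0.1852, 0.1794]
ee_rot: [0.004, 1.0, -0.003, 0.01]
contact_force: [-1.2, -0.1, 0.5]
width: 0.0451
```

Emit:
send_rows(plan=[{"linear":[-0.003,-0.003,0.02],"delta_rot":[0,1.1,0],"fingers":0.045},{"linear":[0,0,0.02],"delta_rot":[0,0,0],"fingers":0.045},{"linear":[0,0,0.01],"delta_rot":[0,0,0],"fingers":0.045},{"linear":[0,0,0],"delta_rot":[0,0,0],"fingers":0.045}])

```text
clock: 2.48
position: [0.5092, -0.1835, 0.1204]
ee_rot: [0.0, 1.0, -0.008, 0.015]
contact_force: [-0.4, 0.4, 0.2]
width: 0.0448
```

Emit:
send_rows(plan=[{"linear":[0.006,-0.001,-0.003],"delta_rot":[0,-1.7,-0.9],"fingers":0.045},{"linear":[0,0,0],"delta_rot":[0,0,0],"fingers":0.045}])

```text
clock: 2.65
position: [0.5128, -0.1836, 0.1227]
ee_rot: [-0.001, 1.0, -0.002, -0.002]
contact_force: [0.3, -0.1, 0.1]
width: 0.045
```

Emit:
send_rows(plan=[{"linear":[0.003,0,0],"delta_rot":[0,0,0],"fingers":0.03},{"linear":[0,0,0],"delta_rot":[0,0,0],"fingers":0.02},{"linear":[0,0,0],"delta_rot":[0,0,0],"fingers":0.005},{"linear":[0,0,0],"delta_rot":[0,0,0],"fingers":0.005},{"linear":[0,0,0],"delta_rot":[0,0,0],"fingers":0.005}], force=40)

```text
clock: 3.07
position: [0.5151, -0.1848, 0.1243]
ee_rot: [-0.001, 1.0, -0.004, -0.0]
contact_force: [0.8, 1.1, -1.1]
width: 0.0125
```

Emit:
send_rows(plan=[{"linear":[0.0003,0,-0.0113],"delta_rot":[0,0,0],"fingers":0.005},{"linear":[0.0009,0,-0.0112],"delta_rot":[0,0,0],"fingers":0.005},{"linear":[0.0015,0,-0.0112],"delta_rot":[0,0,0],"fingers":0.005},{"linear":[0.002,0,-0.0111],"delta_rot":[0,0,0],"fingers":0.005}])

```text
clock: 3.4
position: [0.5194, -0.1848, 0.1685]
ee_rot: [-0.001, 1.0, -0.004, -0.001]
contact_force: [2.3, 0.0, -4.0]
width: 0.0124
```

```bash
cat > a.py <<'E'
from h import *
from scipy.spatial.transform import Rotation as Ro
s=manip.get_state();w,x,y,z=s["ee_rot"];R=Ro.from_quat([x,y,z,w]).as_matrix()
p=np.array(s["position"])+R[:,2]*.006;d=p-[.731,-.182,.117]
print("clock",s["clock"],"bar",p.round(4),"ang",np.degrees(np.arctan2(d[2],-d[0])).round(2),"rad",np.hypot(d[0],d[2]).round(4),"toolz",R[:,2].round(3),"F",np.round(s["contact_force"],1),"w",s["width"])
E
python3 a.py
```

```text
clock 3.4 bar [ 0.5194 -0.1848  0.1625] ang 12.13 rad 0.2164 toolz [-0.002  0.003 -1.   ] F [ 2.3  0.  -4. ] w 0.012397162764700221
```

Emit:
send_rows(plan=[{"linear":[0.0026,0,-0.0109],"delta_rot":[0,0,0],"fingers":0.005},{"linear":[0.0032,0,-0.0108],"delta_rot":[0,0,0],"fingers":0.005},{"linear":[0.0038,0,-0.0106],"delta_rot":[0,0,0],"fingers":0.005},{"linear":[0.0043,0,-0.0104],"delta_rot":[0,0,0],"fingers":0.005},{"linear":[0.0048,0,-0.0102],"delta_rot":[0,0,0],"fingers":0.005},{"linear":[0.0054,0,-0.0099],"delta_rot":[0,0,0],"fingers":0.005}])

```text
clock: 3.9
position: [0.5437, -0.185, 0.2345]
ee_rot: [-0.001, 1.0, -0.004, -0.001]
contact_force: [2.2, -0.5, -4.8]
width: 0.0123
```

```bash
python3 a.py
python3 - <<'E'
from h import *
a=manip.get_image("scene")[:,:,::-1][150:310,230:430];cv2.imwrite("pics/s2.png",cv2.resize(a,None,fx=3,fy=3,interpolation=2))
E
```

```text
clock 3.9 bar [ 0.5437 -0.185   0.2285] ang 30.77 rad 0.218 toolz [-0.002  0.001 -1.   ] F [ 2.2 -0.5 -4.8] w 0.012268295518011643
```

View pics/s2.png

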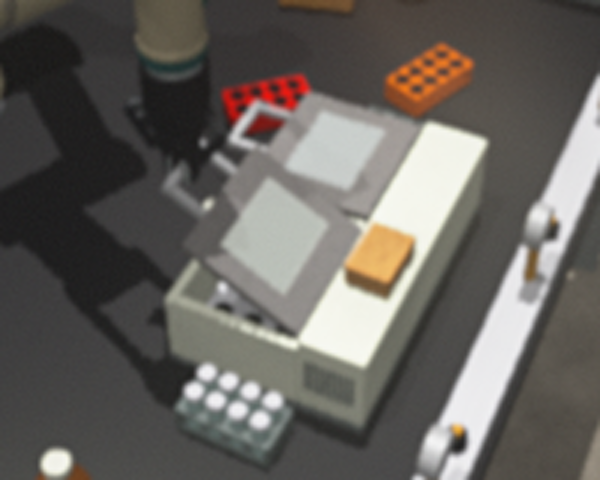

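Right cover (crop ~(280,240)) is following, left cover is flat, bystanders untouched. Continuing with a slight inward correction.

Emit:
send_rows(plan=[{"linear":[0.0063,0,-0.0093],"delta_rot":[0,0,0],"fingers":0.005},{"linear":[0.0068,0,-0.009],"delta_rot":[0,0,0],"fingers":0.005},{"linear":[0.0073,0,-0.0085],"delta_rot":[0,0,0],"fingers":0.005},{"linear":[0.0077,0,-0.0082],"delta_rot":[0,0,0],"fingers":0.005},{"linear":[0.0082,0,-0.0078],"delta_rot":[0,0,0],"fingers":0.005},{"linear":[0.0086,0,-0.0073],"delta_rot":[0,0,0],"fingers":0.005}])

```text
clock: 4.45
position: [0.5824, -0.1853, 0.2852]
ee_rot: [-0.0, 1.0, -0.004, -0.01]
contact_force: [-2.5, -0.5, -2.2]
width: 0.0123
```

```bash
python3 a.py
```

```text
clock 4.45 bar [ 0.5823 -0.1853  0.2792] ang 47.48 rad 0.22 toolz [-0.02   0.001 -1.   ] F [-2.5 -0.5 -2.2] w 0.01234551146647706
```

```bash
cat > w.py <<'E'
from h import *
import sys
i=manip.camera_info("wrist");im=manip.get_image("wrist")[:,:,::-1].copy()
K=np.array(i["K"]);R=cv2.Rodrigues(np.array(i["rvec"]))[0];t=np.array(i["tvec"]).ravel()
def pr(p):
    q=(R@np.array(p)+t);return cv2.fisheye.projectPoints(q.reshape(1,1,3),np.zeros(3),np.zeros(3),K,np.zeros(4))[0].ravel()
for a,c in((float(v),c) for v,c in zip(sys.argv[2:],((0,0,255),(0,255,0),(255,0,0)))):
    A=np.radians(a);P=lambda r,y:(.731-r*np.cos(A),y,.117+r*np.sin(A))
    for r,y in((.215,-.1395),(.215,-.2245),(.165,-.092),(.165,-.272),(.0,-.092),(0,-.272)):
        u=pr(P(r,y));print(a,r,y,u.round(0));cv2.circle(im,tuple(int(x) for x in u.round()),2,c,-1)
cv2.imwrite(sys.argv[1],cv2.resize(im[60:330,230:560],None,fx=2.2,fy=2.2,interpolation=2))
E
python3 w.py pics/w2.png 44 46 48
```

```text
44.0 0.215 -0.1395 [307. 162.]
44.0 0.215 -0.2245 [311. 317.]
44.0 0.165 -0.092 [376.  67.]
44.0 0.165 -0.272 [364. 338.]
44.0 0.0 -0.092 [475.  92.]
44.0 0 -0.272 [458. 260.]
46.0 0.215 -0.1395 [318. 164.]
46.0 0.215 -0.2245 [320. 323.]
46.0 0.165 -0.092 [384.  67.]
46.0 0.165 -0.272 [370. 341.]
46.0 0.0 -0.092 [475.  92.]
46.0 0 -0.272 [458. 260.]
48.0 0.215 -0.1395 [331. 166.]
48.0 0.215 -0.2245 [330. 329.]
48.0 0.165 -0.092 [393.  66.]
48.0 0.165 -0.272 [377. 344.]
48.0 0.0 -0.092 [475.  92.]
48.0 0 -0.272 [458. 260.]
```

View pics/w2.png

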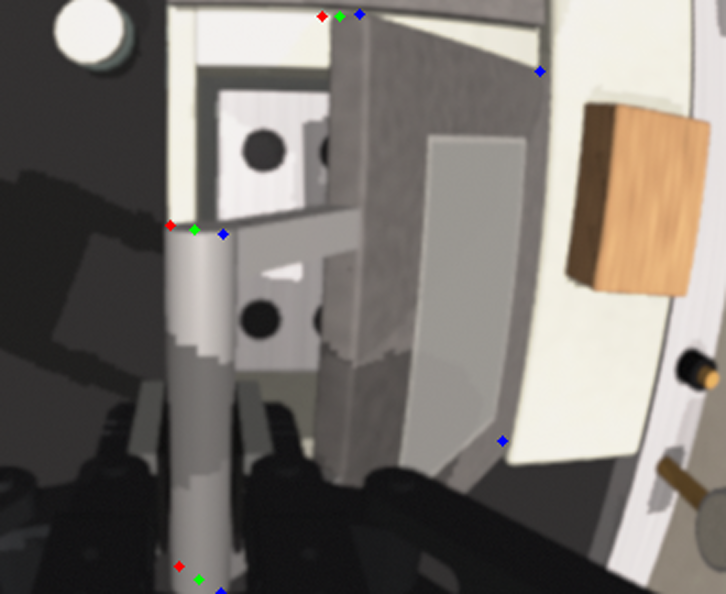

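Projected markers versus bar end (crop (202,228)) and plate edge (~348,15) say about 46.5°; bar sits ~6 mm further ahead in the pads than assumed. Updating the offset and continuing.

Emit:
send_rows(plan=[{"linear":[0.0084,0,-0.0075],"delta_rot":[0,0.5,0],"fingers":0.005},{"linear":[0.0087,0,-0.0071],"delta_rot":[0,0.5,0],"fingers":0.005},{"linear":[0.0091,0,-0.0066],"delta_rot":[0,0,0],"fingers":0.005},{"linear":[0.0094,0,-0.0061],"delta_rot":[0,0,0],"fingers":0.005},{"linear":[0.0097,0,-0.0056],"delta_rot":[0,0,0],"fingers":0.005}])

```text
clock: 4.92
position: [0.6244, -0.1857, 0.318]
ee_rot: [-0.0, 1.0, -0.004, -0.006]
contact_force: [-0.9, -0.7, -2.4]
width: 0.0122
```

```bash
sed -i 's/\*\.006/*.012/' a.py; python3 a.py
```

```text
clock 4.9167 bar [ 0.6243 -0.1857  0.306 ] ang 60.55 rad 0.2171 toolz [-0.013  0.001 -1.   ] F [-0.9 -0.7 -2.4] w 0.01215139828333883
```

Emit:
send_rows(plan=[{"linear":[0.0101,0,-0.0048],"delta_rot":[0,0.3,0],"fingers":0.005},{"linear":[0.0104,0,-0.0043],"delta_rot":[0,0,0],"fingers":0.005},{"linear":[0.0106,0,-0.0037],"delta_rot":[0,0,0],"fingers":0.005},{"linear":[0.003,0,-0.0008],"delta_rot":[0,0,0],"fingers":0.005},{"linear":[0,0,0],"delta_rot":[0,0,0],"fingers":0.005}])

```text
clock: 5.33
position: [0.658, -0.186, 0.3346]
ee_rot: [0.0, 1.0, -0.004, -0.005]
contact_force: [0.0, -0.1, -2.0]
width: 0.0122
```

```bash
python3 a.py; python3 w.py pics/w3.png 68 70 72
```

```text
clock 5.3333 bar [ 0.6579 -0.186   0.3226] ang 70.43 rad 0.2182 toolz [-0.01  -0.001 -1.   ] F [ 0.  -0.1 -2. ] w 0.012204634476446118
68.0 0.215 -0.1395 [303. 161.]
68.0 0.215 -0.2245 [308. 316.]
68.0 0.165 -0.092 [340.  68.]
68.0 0.165 -0.272 [337. 328.]
68.0 0.0 -0.092 [389.  88.]
68.0 0 -0.272 [384. 243.]
70.0 0.215 -0.1395 [319. 162.]
70.0 0.215 -0.2245 [320. 320.]
70.0 0.165 -0.092 [349.  68.]
70.0 0.165 -0.272 [344. 329.]
70.0 0.0 -0.092 [389.  88.]
70.0 0 -0.272 [384. 243.]
72.0 0.215 -0.1395 [335. 162.]
72.0 0.215 -0.2245 [334. 322.]
72.0 0.165 -0.092 [359.  67.]
72.0 0.165 -0.272 [352. 331.]
72.0 0.0 -0.092 [389.  88.]
72.0 0 -0.272 [384. 243.]
```

View pics/w3.png

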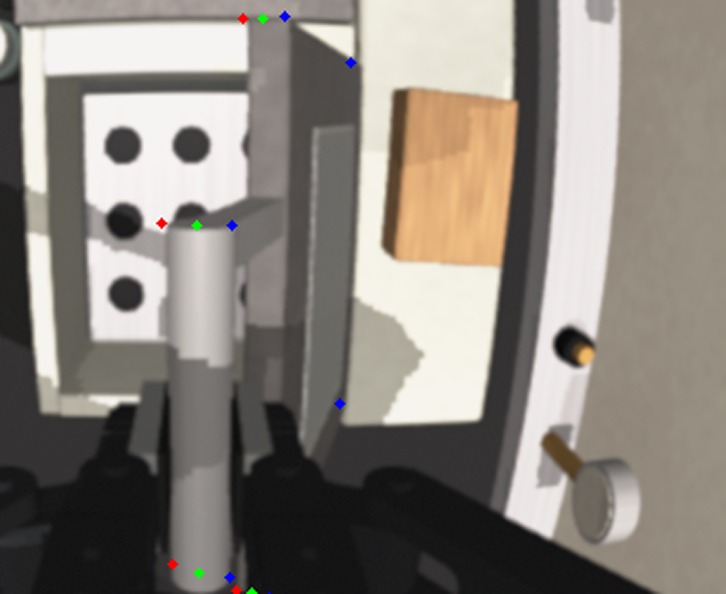

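Bar centre (crop 199) sits on the 70° marker: about 70°, 10° past balance. Now back down.

Emit:
send_rows(plan=[{"linear":[-0.0105,0,0.0041],"delta_rot":[0,0,0],"fingers":0.005},{"linear":[-0.0103,0,0.0046],"delta_rot":[0,0,0],"fingers":0.005},{"linear":[-0.01,0,0.0052],"delta_rot":[0,0,0],"fingers":0.005},{"linear":[-0.0097,0,0.0057],"delta_rot":[0,0,0],"fingers":0.005},{"linear":[-0.0065,0,0.0042],"delta_rot":[0,0,0],"fingers":0.005},{"linear":[0,0,0],"delta_rot":[0,0,0],"fingers":0.005}])

```text
clock: 5.88
position: [0.6138, -0.1856, 0.3134]
ee_rot: [0.002, 1.0, -0.004, 0.006]
contact_force: [0.3, -0.7, -1.8]
width: 0.0121
```

```bash
python3 a.py
```

```text
clock 5.8833 bar [ 0.614  -0.1856  0.3014] ang 57.6 rad 0.2184 toolz [ 0.013 -0.003 -1.   ] F [ 0.3 -0.7 -1.8] w 0.01210385767189526
```

Another ~2.7° down, then hold and check.

Emit:
send_rows(plan=[{"linear":[-0.005,0,0.0032],"delta_rot":[0,0,0],"fingers":0.005},{"linear":[-0.0035,0,0.0025],"delta_rot":[0,0,0],"fingers":0.005},{"linear":[0,0,0],"delta_rot":[0,0,0],"fingers":0.005},{"linear":[0,0,0],"delta_rot":[0,0,0],"fingers":0.005},{"linear":[0,0,0],"delta_rot":[0,0,0],"fingers":0.005},{"linear":[0,0,0],"delta_rot":[0,0,0],"fingers":0.005}])

```text
clock: 6.38
position: [0.6055, -0.1855, 0.3081]
ee_rot: [0.002, 1.0, -0.004, 0.008]
contact_force: [-0.0, -0.2, 1.3]
width: 0.0123
```

```bash
python3 a.py; python3 w.py pics/w4.png 53 55 57 >/dev/null; python3 a.py
```

```text
clock 6.3833 bar [ 0.6057 -0.1856  0.2961] ang 55.03 rad 0.2186 toolz [ 0.016 -0.003 -1.   ] F [-0.  -0.2  1.3] w 0.012267526199288642
clock 6.4333 bar [ 0.6057 -0.1856  0.2961] ang 55.02 rad 0.2185 toolz [ 0.016 -0.003 -1.   ] F [0.4 0.6 0.8] w 0.012200733282751286
```

View pics/w4.png

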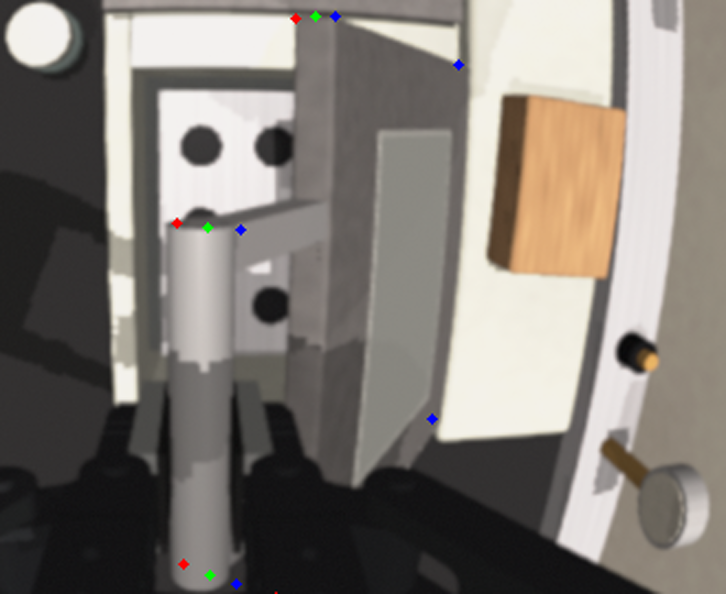

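The bar end (crop (203,228)) lies between the 53° and 55° markers, nearest 55°, and the cover is still. Handing in.

```bash
python3 - <<'E'
from h import *
a=manip.get_image("top");b=cv2.imread("pics/top0.png")[:,:,::-1]
d=np.abs(a.astype(int)-b).max(2)>60
for n,(x0,y0,x1,y1) in dict(vials=(412,145,435,187),empty=(266,147,287,182),leftcover=(292,141,349,212),box=(359,117,385,137)).items():print(n,d[y0:y1,x0:x1].mean().round(3))
print(manip.get_state()["qd"]);print(manip.sign_off())
E
python3 a.py
```

```text
vials 0.304
empty 0.0
leftcover 0.0
box 0.01
[-0.00116456 -0.00098449  0.00119934  0.00051978 -0.00061755 -0.00112345]
the job is handed in; nothing more can be done
None
the job is handed in; nothing more can be done
```

The job is handed in: the right cover, beside the full rack, is held at about 55° with the gripper still closed on its bar. On the way it was raised to about 70°, roughly ten degrees past balance, and held throughout.

**Last checks**
- **Cover angle:** the arm position gave 55.0°, and the wrist picture gave just under 55°. Joint speeds were practically zero.
- **Forces and time:** readings at the wrist between moves stayed at about 5 N or less. The clock showed about 6.5 s at hand-in.
- **Other parts:** comparing the final top picture with the first, the left cover and the empty rack were unchanged, and the box on the rear deck practically so (1% of its pixels).

**Checks that disagreed or were not made**
- **Bar in the pads:** it sits about 6 mm further towards the fingertips than I first assumed. I corrected for this, and the implied hinge radius still came out about 3 mm too long, which is worth roughly 1° or less.
- **Vial rack:** about 30% of its pixels in the top picture had changed. I did not look into this before handing in. It may be the arm or its shadow crossing the rack, since the gripper never went near it and it stood untouched in the scene picture at about 30°. I have no picture of it at the end.
- **Not compared at the end:** the remaining bystanders. The jar stood in its place in the last wrist picture.

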